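Find the full salt tin by feel

ROBOT

A 7-joint arm with a two-finger parallel gripper is mounted at the origin on the work surface. World frame = base frame: x ahead of the robot, y to its left, z up, the work surface at z = 0. Lengths are in m, angles in rad, forces in N, time in s.
With the tool pointing down it reaches from about 0.425 to 0.825 m from the base axis. Payload 3.6 kg.
Tool frame: the origin (TCP) lies at the very end of the fingers, on their centre line; the grasp point (between the pads) lies 19 mm behind it; z points along the fingers, y is the line along which they close (so a half turn about z gives the same grasp; the last joint's range is limited). The gripper opens to 85 mm and grips with 20 to 120 N. Pads are 22 mm wide; open, the fingers measure 114 mm over their backs; the gripper's body (76 mm by 85 mm) begins 54 mm behind the grasp point. The pads swing forward as they close: fully open they stand 13 mm farther back than shut.
Start: joints at [1.26, 0.615, -0.013, 1.423, 0.008, 1.103, -0.04], TCP at [0.183, -0.624, 0.192] pointing down, gripper open.
Joint ranges: [-3.12, 3.12], [-0.3, 2.06], [-1.34, 1.32], [0.26, 2.42], [-1.36, 4.5], [0.01, 1.98], [-2.84, 2.84]. Speed limits (rad/s): [2.79, 2.79, 3.14, 3.14, 3.14, 3.14, 3.14].

INTERFACE

Orientations are given as [roll, pitch, yaw] about the fixed x, y, z axes, in that order (R = Rz(yaw) Ry(pitch) Rx(roll)).
In Python, from rig import sensors, eyes, manip gives the robot as it stands. The module is installed in compiled form; this text tells all that it offers.
- The arm moves only by the tool play_rows, never from a script. Its argument "moves" is one flat list of numbers, 7 for each row, row after row: the shift along the tool's x, y, z in cm, then the turn, a rotation vector about the tool's x, y, z in degrees, then the closure in counts, from 0 (fully open) to 255 (shut). In form: [dx, dy, dz, rx, ry, rz, grip, dx, dy, dz, rx, ry, rz, grip, ...]. A call has 1 to 10 rows; each row shifts and turns the commanded pose from where the row before left it, along the tool's axes as they then stand; what a row does not reach is not made up. A row lasts 1/8 s, in which the tool goes at most 62.5 mm and 10.7 degrees, less where a joint would pass 70% of its speed; a pose out of reach is approached as far as the arm can. A call is refused whole if a number of a shift passes 6.25 or a number of a turn 10.7, either way. A call with a gripper value outside its range is refused whole. The fingers move at their own pace and stop on an object; the grip force is fixed at half the most. Time passes only in rows, so rows that do not move let the fingers close. It gives the time, the measured TCP pose, the force, the opening and the grip force at its end, in the units of the state.
- sensors.get_obs(): the state, without advancing time (a new reading comes with each control period).
- eyes.get_image(name): name is "side" or "top" or "wrist"; returns a dict with "color" (384x512x3 uint8, blue, green, red), "camera_matrix" (3x3 intrinsics, pixels), "k1" (the pictures are not rectified: a ray, as slopes to the right and down, at radius r is drawn at 1 + k1 r^2 times it, then the intrinsics apply), "rvec" (rotation vector, rad) and "tvec" (3), from world to camera coordinates, as OpenCV has them. Camera axes: x right, y down, z forward; pixel columns grow to the right and rows downward; lengths in m; the calibration is good to about 2 mm. A picture is of the moment at which its call begins. There is no depth.
- manip.job_done(): hands the job in; it is judged then, once.
Trained networks look in a picture, given as the dict that the camera call returned (one of the last four; its "shot" number tells which), for a name from the list of things; names that differ only in an ending like _2 or _b are one class to them, and where a whole thing is asked for, a point or a joint stands for the part that bears it (a point fixed in the world has none). Each returns a list of dicts, best first, with "confidence" (0 to 1); they miss things now and then, are a little off and sometimes report something else, mostly with a low value. They report only what shows in the picture. A call takes as long as a camera call.
- eyes.outline_of(picture, query): "mask" (384x512 bool, what is visible of it) and "xy" ([column, row] in pixels, amid what is visible of it).
- eyes.mark_of(picture, query): "xy" ([column, row] in pixels: a listed point, or the origin of a listed thing).
The state is a dict: "time": time; "q": joint angles; "qvel": joint speeds; "effort": joint torques, N m; "eef_pos": TCP position; "ee_rot": TCP orientation; "force": force on the tool from outside, world axes, zero at the start; "torque": the same for the moment, N m; "width": opening from 0.0 (shut) to 1.0 (fully open); "grasp_force": force on a finger pad.
Only numpy, scipy, OpenCV 4.12 (cv2) and the standard library are available. Lean on these libraries where they do the work, as an engineer would, in place of code of your own. Each camera call takes 0.05 s, during which the arm holds its last target. There are 200 camera calls.

TASK

One of the three identical salt tins on the bench is full and the other two are nearly empty; they are closed, so lift them to feel which is the heaviest. Set the two light ones down upright in the baking pan beside the empty jar, ready for refilling, without dropping or tipping over any tin. Finish holding the heavy one up in the gripper, upright and still, a good 20 cm clear of the bench: do not put it down, and leave everything else where it is.

Things in the scene. Friction and masses are not known exactly. Their poses are not given: they have to be found in the camera images.
- tin_a_center (a point): one of three tins that look exactly alike: a closed plain steel salt tin with a paper band, straight round body 62 mm across and 90 mm tall, and a press-in lid 51 mm across that stands 5 mm proud of it (95 mm in all). This point is its centre, half-way up (47.5 mm above its base, 47.5 mm below its top); z along its axis. A full tin weighs 420 to 480 g, a nearly empty one 100 to 220 g; exactly one is full and any of the three may be it
- tin_b_center (a point): one of three tins that look exactly alike: a closed plain steel salt tin with a paper band, straight round body 62 mm across and 90 mm tall, and a press-in lid 51 mm across that stands 5 mm proud of it (95 mm in all). This point is its centre, half-way up (47.5 mm above its base, 47.5 mm below its top); z along its axis. A full tin weighs 420 to 480 g, a nearly empty one 100 to 220 g; exactly one is full and any of the three may be it
- tin_c_center (a point): one of three tins that look exactly alike: a closed plain steel salt tin with a paper band, straight round body 62 mm across and 90 mm tall, and a press-in lid 51 mm across that stands 5 mm proud of it (95 mm in all). This point is its centre, half-way up (47.5 mm above its base, 47.5 mm below its top); z along its axis. A full tin weighs 420 to 480 g, a nearly empty one 100 to 220 g; exactly one is full and any of the three may be it
- pan: the baking pan of which pan_floor is the floor; origin on the bench under its centre, axes as pan_floor
- pan_floor (a point): centre of the floor, upper face (4 mm above the bench), of an aluminium baking pan fixed on the bench. x along its short side, y along its long side. The flat inside measures 232 mm in x by 322 mm in y, rim 25 mm above the bench, walls 4 mm thick. The empty jar stands at its +y end
- jar: closed glass jar, empty, 66 mm across, 97 mm tall, standing in the pan towards its +y end; origin under its centre. Stays where it is
- dredger: aluminium flour shaker, 72 mm across, 111 mm tall with a domed sieve top, wire handle reaching 66 mm from its axis on its +y side; origin under its centre. Stays
- scraper: bench scraper lying flat: steel blade 78 x 150 mm, wooden handle 21 mm thick along y on its -x side; 21 mm tall in all; origin under its middle. Stays
- rolling_pin: wooden rolling pin lying along its y axis, roller 56 mm thick and 250 mm long, 454 mm over its handles; origin under its middle. Stays
- bowl: steel mixing bowl, 190 mm across, 85 mm tall, at the left; origin under its centre. Stays
- tub: white plastic tub with lid, 112 mm across, 94 mm tall, at the right; origin under its centre. Stays

How it is judged:
On the way, in this order (a step that is already met when the one before it is completed fails the run):
1. a light tin stands upright in the pan, let go (((x of tin_a_center in the frame of pan_floor between -0.09 and 0.09 m and y of tin_a_center in the frame of pan_floor between -0.135 and 0.135 m and z of tin_a_center in the frame of pan_floor between 0.04 and 0.055 m and angle between tin_a_center's own z axis and vertical below 0.1 rad and linear speed of tin_a below 0.03 m/s and contact force between the fingers and tin_a below 0.05 N and contact force between tin_a and pan between 0.5 and 3.2 N) or (x of tin_b_center in the frame of pan_floor between -0.09 and 0.09 m and y of tin_b_center in the frame of pan_floor between -0.135 and 0.135 m and z of tin_b_center in the frame of pan_floor between 0.04 and 0.055 m and angle between tin_b_center's own z axis and vertical below 0.1 rad and linear speed of tin_b below 0.03 m/s and contact force between the fingers and tin_b below 0.05 N and contact force between tin_b and pan between 0.5 and 3.2 N) or (x of tin_c_center in the frame of pan_floor between -0.09 and 0.09 m and y of tin_c_center in the frame of pan_floor between -0.135 and 0.135 m and z of tin_c_center in the frame of pan_floor between 0.04 and 0.055 m and angle between tin_c_center's own z axis and vertical below 0.1 rad and linear speed of tin_c below 0.03 m/s and contact force between the fingers and tin_c below 0.05 N and contact force between tin_c and pan between 0.5 and 3.2 N))), for 0.2 s.
2. two light tins stand upright in the pan, let go ((((x of tin_a_center in the frame of pan_floor between -0.09 and 0.09 m and y of tin_a_center in the frame of pan_floor between -0.135 and 0.135 m and z of tin_a_center in the frame of pan_floor between 0.04 and 0.055 m and angle between tin_a_center's own z axis and vertical below 0.1 rad and linear speed of tin_a below 0.03 m/s and contact force between the fingers and tin_a below 0.05 N and contact force between tin_a and pan between 0.5 and 3.2 N) and (x of tin_b_center in the frame of pan_floor between -0.09 and 0.09 m and y of tin_b_center in the frame of pan_floor between -0.135 and 0.135 m and z of tin_b_center in the frame of pan_floor between 0.04 and 0.055 m and angle between tin_b_center's own z axis and vertical below 0.1 rad and linear speed of tin_b below 0.03 m/s and contact force between the fingers and tin_b below 0.05 N and contact force between tin_b and pan between 0.5 and 3.2 N)) or ((x of tin_b_center in the frame of pan_floor between -0.09 and 0.09 m and y of tin_b_center in the frame of pan_floor between -0.135 and 0.135 m and z of tin_b_center in the frame of pan_floor between 0.04 and 0.055 m and angle between tin_b_center's own z axis and vertical below 0.1 rad and linear speed of tin_b below 0.03 m/s and contact force between the fingers and tin_b below 0.05 N and contact force between tin_b and pan between 0.5 and 3.2 N) and (x of tin_c_center in the frame of pan_floor between -0.09 and 0.09 m and y of tin_c_center in the frame of pan_floor between -0.135 and 0.135 m and z of tin_c_center in the frame of pan_floor between 0.04 and 0.055 m and angle between tin_c_center's own z axis and vertical below 0.1 rad and linear speed of tin_c below 0.03 m/s and contact force between the fingers and tin_c below 0.05 N and contact force between tin_c and pan between 0.5 and 3.2 N)) or ((x of tin_c_center in the frame of pan_floor between -0.09 and 0.09 m and y of tin_c_center in the frame of pan_floor between -0.135 and 0.135 m and z of tin_c_center in the frame of pan_floor between 0.04 and 0.055 m and angle between tin_c_center's own z axis and vertical below 0.1 rad and linear speed of tin_c below 0.03 m/s and contact force between the fingers and tin_c below 0.05 N and contact force between tin_c and pan between 0.5 and 3.2 N) and (x of tin_a_center in the frame of pan_floor between -0.09 and 0.09 m and y of tin_a_center in the frame of pan_floor between -0.135 and 0.135 m and z of tin_a_center in the frame of pan_floor between 0.04 and 0.055 m and angle between tin_a_center's own z axis and vertical below 0.1 rad and linear speed of tin_a below 0.03 m/s and contact force between the fingers and tin_a below 0.05 N and contact force between tin_a and pan between 0.5 and 3.2 N)))), for 0.2 s.
At the end, for the whole second after the job is handed in: Both light tins (each pressing on the pan with under 3.2 N) stand on the pan's floor, axes within 90 mm (x) and 135 mm (y) of its centre, upright (0.1 rad), at rest, let go; the third is held still in the fingers (over 2 N), base 175 mm or more above the bench, tilt under 0.3 rad ((((x of tin_a_center in the frame of pan_floor between -0.09 and 0.09 m and y of tin_a_center in the frame of pan_floor between -0.135 and 0.135 m and z of tin_a_center in the frame of pan_floor between 0.04 and 0.055 m and angle between tin_a_center's own z axis and vertical below 0.1 rad and linear speed of tin_a below 0.03 m/s and contact force between the fingers and tin_a below 0.05 N and contact force between tin_a and pan between 0.5 and 3.2 N) and (x of tin_b_center in the frame of pan_floor between -0.09 and 0.09 m and y of tin_b_center in the frame of pan_floor between -0.135 and 0.135 m and z of tin_b_center in the frame of pan_floor between 0.04 and 0.055 m and angle between tin_b_center's own z axis and vertical below 0.1 rad and linear speed of tin_b below 0.03 m/s and contact force between the fingers and tin_b below 0.05 N and contact force between tin_b and pan between 0.5 and 3.2 N) and height (world z) of tin_c_center above 0.2225 m and angle between tin_c_center's own z axis and vertical below 0.3 rad and linear speed of tin_c below 0.03 m/s and contact force between the fingers and tin_c above 2 N) or ((x of tin_b_center in the frame of pan_floor between -0.09 and 0.09 m and y of tin_b_center in the frame of pan_floor between -0.135 and 0.135 m and z of tin_b_center in the frame of pan_floor between 0.04 and 0.055 m and angle between tin_b_center's own z axis and vertical below 0.1 rad and linear speed of tin_b below 0.03 m/s and contact force between the fingers and tin_b below 0.05 N and contact force between tin_b and pan between 0.5 and 3.2 N) and (x of tin_c_center in the frame of pan_floor between -0.09 and 0.09 m and y of tin_c_center in the frame of pan_floor between -0.135 and 0.135 m and z of tin_c_center in the frame of pan_floor between 0.04 and 0.055 m and angle between tin_c_center's own z axis and vertical below 0.1 rad and linear speed of tin_c below 0.03 m/s and contact force between the fingers and tin_c below 0.05 N and contact force between tin_c and pan between 0.5 and 3.2 N) and height (world z) of tin_a_center above 0.2225 m and angle between tin_a_center's own z axis and vertical below 0.3 rad and linear speed of tin_a below 0.03 m/s and contact force between the fingers and tin_a above 2 N) or ((x of tin_c_center in the frame of pan_floor between -0.09 and 0.09 m and y of tin_c_center in the frame of pan_floor between -0.135 and 0.135 m and z of tin_c_center in the frame of pan_floor between 0.04 and 0.055 m and angle between tin_c_center's own z axis and vertical below 0.1 rad and linear speed of tin_c below 0.03 m/s and contact force between the fingers and tin_c below 0.05 N and contact force between tin_c and pan between 0.5 and 3.2 N) and (x of tin_a_center in the frame of pan_floor between -0.09 and 0.09 m and y of tin_a_center in the frame of pan_floor between -0.135 and 0.135 m and z of tin_a_center in the frame of pan_floor between 0.04 and 0.055 m and angle between tin_a_center's own z axis and vertical below 0.1 rad and linear speed of tin_a below 0.03 m/s and contact force between the fingers and tin_a below 0.05 N and contact force between tin_a and pan between 0.5 and 3.2 N) and height (world z) of tin_b_center above 0.2225 m and angle between tin_b_center's own z axis and vertical below 0.3 rad and linear speed of tin_b below 0.03 m/s and contact force between the fingers and tin_b above 2 N))); the arm keeps its last pose, push and grip.
It fails at once if a tin is tipped over (more than 0.6 rad) (angle between any of tin_a_center, tin_b_center, tin_c_center's own z axis and vertical above 0.6 rad).
It fails at once if a tin is dropped (falls free of the fingers faster than 0.6 m/s, some 20 mm of fall) ((linear speed of tin_a above 0.6 m/s and contact force between the fingers and tin_a below 0.05 N) or (linear speed of tin_b above 0.6 m/s and contact force between the fingers and tin_b below 0.05 N) or (linear speed of tin_c above 0.6 m/s and contact force between the fingers and tin_c below 0.05 N)).
It fails at once if a bystander is moved by more than 30 mm or tipped by more than 0.3 rad (distance of any of jar, dredger, scraper, rolling_pin, bowl, tub from where it was at the start of the episode above 0.03 m or angle between any of jar, dredger, scraper, rolling_pin, bowl, tub's own z axis and vertical above 0.3 rad).
It also fails if it takes over 72 s, if anything falls off the work surface, if the arm or the gripper's body presses on something with over 40 N, if the wrist force passes 120 N, or if a joint passes its speed limit or range.

## Working session

There is one attempt and no reset: what is moved stays moved. The work goes in short steps, Python scripts to look and compute and a tool call to move; the robot and the scene stay as the last step left them, time stands still between calls to the robot, and variables do not carry over. Pictures are saved under pics/ and viewed, at most 10 in all, crops included, and the job is handed in when it is done.

Besides the shell and the picture viewer there is one more tool, called as name(argument=value, ...), one argument or row to a line, values as JSON. play_rows: Moves the arm, as the interface text tells. Its arguments: {"type":"object","properties":{"moves":{"type":"array"}},"required":["moves"]}

```bash
mkdir -p pics; cat > h.py <<'E'
import numpy as np, cv2
from rig import sensors, eyes, manip
def ray(p,xy):
    K=np.array(p["camera_matrix"]);k=p["k1"]
    d=np.array([(xy[0]-K[0,2])/K[0,0],(xy[1]-K[1,2])/K[1,1]])
    u=cv2.undistortPoints(np.array([[xy]],float),K,np.array([k,0,0,0,0.]))[0,0]
    R,_=cv2.Rodrigues(np.array(p["rvec"],float));t=np.array(p["tvec"],float).ravel()
    v=R.T@np.array([u[0],u[1],1]);return -R.T@t, v/np.linalg.norm(v)
def atz(p,xy,z):
    c,v=ray(p,xy);return c+v*(z-c[2])/v[2]
def tri(obs):
    A=np.zeros((3,3));b=np.zeros(3)
    for c,v in obs:
        P=np.eye(3)-np.outer(v,v);A+=P;b+=P@c
    return np.linalg.solve(A,b)
E
python3 - <<'E'
from h import *
np.set_printoptions(precision=3,suppress=True)
o=sensors.get_obs();print({k:np.round(v,3) for k,v in o.items()})
T=eyes.get_image("top");S=eyes.get_image("side")
cv2.imwrite("pics/top.png",T["color"]);cv2.imwrite("pics/side.png",S["color"])
for n,p in(("top",T),("side",S)):
    print(n,ray(p,[256,192]))
    for q,z in(("tin_a_center",.0475),("pan_floor",.004),("jar",0),("dredger",0),("scraper",0),("rolling_pin",0),("bowl",0),("tub",0)):
        for d in eyes.mark_of(p,q)[:4]: print(q,round(d["confidence"],2),np.round(d["xy"]),atz(p,d["xy"],z))
E
```

```text
{'time': np.float64(0.0), 'q': array([ 1.259,  0.616, -0.013,  1.425,  0.008,  1.103, -0.04 ]), 'qvel': array([-0.001,  0.   ,  0.001,  0.002,  0.   ,  0.002, -0.002]), 'effort': array([ -0.   , -46.921,   0.259, -17.103,   0.01 ,   0.01 ,  -0.   ]), 'eef_pos': array([ 0.182, -0.623,  0.191]), 'ee_rot': array([-3.139,  0.   ,  0.285]), 'force': array([-0.5  , -0.466, -0.607]), 'torque': array([-0.014,  0.006,  0.021]), 'grasp_force': np.float64(0.0), 'width': np.float64(1.001)}
top (array([0.381, 0.012, 1.335]), array([ 0.154, -0.005, -0.988]))
tin_a_center 0.54 [194. 216.] [0.493 0.224 0.048]
pan_floor 0.93 [318. 205.] [ 0.544 -0.221  0.004]
jar 0.68 [284. 198.] [ 0.567 -0.097  0.   ]
dredger 0.96 [259. 156.] [ 0.726 -0.003  0.   ]
scraper 0.9 [195. 249.] [0.38  0.224 0.   ]
scraper 0.19 [316. 205.] [ 0.543 -0.213  0.   ]
rolling_pin 0.85 [179. 155.] [0.725 0.296 0.   ]
bowl 0.93 [ 96. 224.] [ 0.461  0.596 -0.   ]
tub 0.71 [239. 192.] [0.587 0.07  0.   ]
tub 0.69 [404. 198.] [ 0.574 -0.546  0.   ]
side (array([ 0.509, -1.055,  0.936]), array([ 0.055,  0.767, -0.639]))
tin_a_center 0.63 [226. 161.] [0.493 0.192 0.047]
pan_floor 0.97 [248. 254.] [ 0.547 -0.212  0.004]
jar 0.67 [251. 224.] [ 0.563 -0.083  0.   ]
dredger 0.77 [302. 206.] [ 0.733 -0.01   0.   ]
scraper 0.8 [193. 170.] [ 0.37   0.211 -0.   ]
rolling_pin 0.76 [285. 152.] [ 0.714  0.3   -0.   ]
bowl 0.64 [217. 118.] [0.456 0.569 0.   ]
tub 0.56 [303. 208.] [ 0.736 -0.02   0.   ]
```

View pics/top.png

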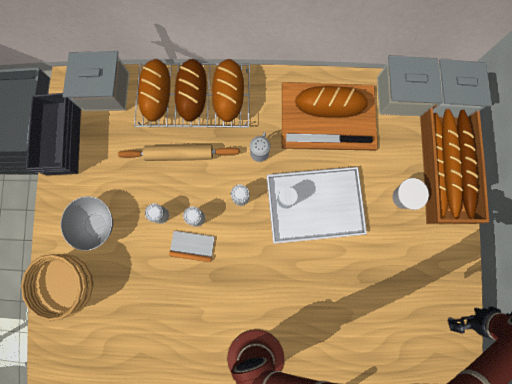

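View pics/side.png

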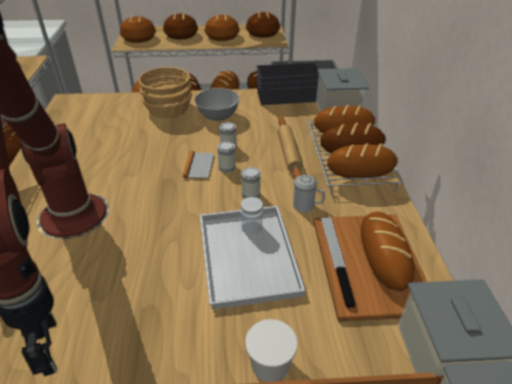

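```bash
python3 - <<'E'
from h import *
np.set_printoptions(precision=3,suppress=True)
T=eyes.get_image("top");S=eyes.get_image("side")
for n,p in(("top",T),("side",S)):
    for d in eyes.outline_of(p,"tin_a_center"): 
        m=d["mask"];ys,xs=np.where(m)
        print(n,round(d["confidence"],2),np.round(d["xy"]),m.sum(),xs.min(),xs.max(),ys.min(),ys.max())
    for d in eyes.mark_of(p,"tin_a_center"): print(n,round(d["confidence"],2),np.round(d["xy"]))
E
```

```text
top 0.62 [193. 217.] 329 183 204 207 225
top 0.6 [194. 216.]
side 0.66 [225. 158.] 511 217 235 142 172
side 0.36 [269. 347.] 2521 245 296 319 381
side 0.71 [228. 155.]
side 0.62 [250. 223.]
```

The top view shows tins near (156,213), (193,216) and (240,194), the jar at (288,196) and the pan around (318,205). In the side view the tins are near (228,133), (227,156) and (251,183). I'll enlarge both for precise points.

```bash
python3 - <<'E'
from h import *
T=cv2.imread("pics/top.png")[170:245,135:310];S=cv2.imread("pics/side.png")[115:255,185:345]
a=cv2.resize(T,None,fx=4,fy=4,interpolation=2);b=cv2.resize(S,None,fx=2,fy=2,interpolation=2)
c=np.zeros((590,700,3),np.uint8);c[:300,:700]=a;c[305:585,:320]=b;cv2.imwrite("pics/crop.png",c)
np.set_printoptions(precision=3,suppress=True)
p=eyes.get_image("top")
for xy in ([156,213],[193,216],[240,194]):print(atz(p,xy,.06))
for xy in ([269,172],[361,168],[274,242],[366,234]):print(atz(p,xy,.025))
E
```

```text
[0.5   0.354 0.06 ]
[0.492 0.224 0.06 ]
[0.572 0.062 0.06 ]
[ 0.659 -0.04   0.025]
[ 0.68  -0.378  0.025]
[ 0.407 -0.06   0.025]
[ 0.439 -0.39   0.025]
```

View pics/crop.png

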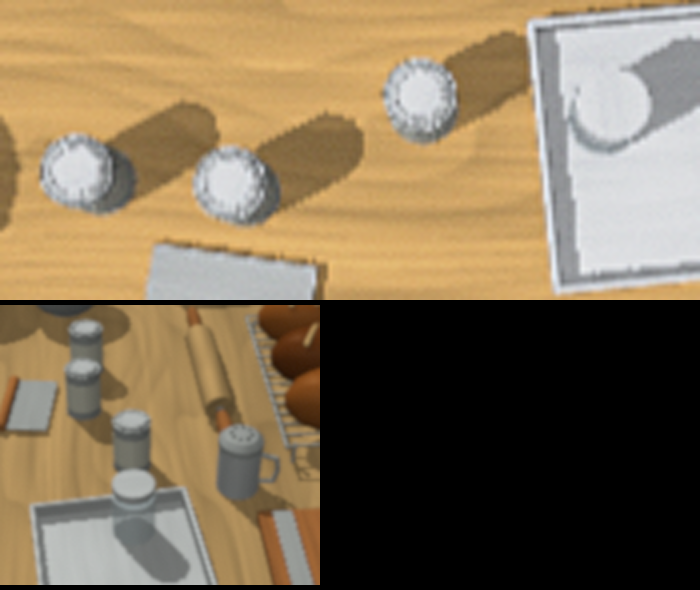

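Lid-top centres: in the top view (154.7,212), (193.7,215.2) and (240.5,193.5); in the side view (228,126.5), (226.5,146.5) and (250.5,171.5). The jar lid is at (288,196) and (251.5,205).

```bash
cat >> h.py <<'E'
from scipy.spatial.transform import Rotation as Ro
def plan(segs,P=None,R=None):
    """segs: (x,y,z,yaw_deg or None=radial,rows,grip)"""
    o=sensors.get_obs()
    P=np.array(o["eef_pos"]) ;R=Ro.from_euler("xyz",o["ee_rot"])
    out=[]
    for x,y,z,yaw,n,g in segs:
        yw=np.arctan2(y,x)+np.pi/2 if yaw is None else np.radians(yaw)
        G=Ro.from_euler("xyz",[np.pi,0,yw]);T=np.array([x,y,z])
        P0,rv,R0=P.copy(),(R.inv()*G).as_rotvec(),R
        for i in range(1,n+1):
            s=i/n
            d=np.round(R.inv().apply(P0+(T-P0)*s-P)*100,1)
            t=np.round(np.degrees((R.inv()*(R0*Ro.from_rotvec(rv*s))).as_rotvec()),1)
            if abs(d).max()>6.25 or np.linalg.norm(d)>6.25 or np.linalg.norm(t)>10.7: print("TOO FAST",d,t)
            P=P+R.apply(d/100);R=R*Ro.from_rotvec(np.radians(t))
            out.append([float(v)+0. for v in [*d,*t]]+[g])
    for k in range(0,len(out),10):
        print("[",",".join(f"{v:g}" for r in out[k:k+10] for v in r),"]")
    print("end",P,np.degrees(R.as_euler("xyz")))
E
python3 - <<'E'
from h import *
np.set_printoptions(precision=3,suppress=True)
T=eyes.get_image("top");S=eyes.get_image("side")
for a,b in (([154.7,212],[228,126.5]),([193.7,215.2],[226.5,146.5]),([240.5,193.5],[250.5,171.5]),([288,196],[251.5,205])):
    print(tri([ray(T,a),ray(S,b)]), atz(T,a,.095),atz(S,b,.095))
plan([(.56,.06,.2,None,15,0)])
E
```

```text
[0.502 0.351 0.09 ] [0.5   0.35  0.095] [0.504 0.343 0.095]
[0.494 0.217 0.09 ] [0.492 0.216 0.095] [0.496 0.21  0.095]
[0.569 0.059 0.096] [0.568 0.059 0.095] [0.571 0.06  0.095]
[ 0.563 -0.102  0.094] [ 0.562 -0.102  0.095] [ 0.564 -0.103  0.095]
[ 3.7,-3.7,-0.1,0,0,-5.3,0,4,-3.3,0,0,0,-5.3,0,4.3,-2.9,-0.1,0,0,-5.4,0,4.6,-2.5,0,0,0,-5.3,0,4.8,-2.1,-0.1,0,0,-5.3,0,4.9,-1.6,0,0,0,-5.3,0,5.1,-1.2,-0.1,0,0,-5.3,0,5.1,-0.7,0,0,0,-5.4,0,5.2,-0.2,-0.1,0,0,-5.3,0,5.2,0.3,0,0,0,-5.3,0 ]
[ 5.2,0.8,-0.1,0,0,-5.3,0,5,1.2,0,0,0,-5.3,0,5,1.7,-0.1,0,0,-5.4,0,4.7,2.2,0,0,0,-5.3,0,4.5,2.5,-0.1,0,0,-5.3,0 ]
end [0.56 0.06 0.2 ] [180.     -0.007  96.116]
```

play_rows(
  moves=[3.7,-3.7,-0.1,0,0,-5.3,0,4,-3.3,0,0,0,-5.3,0,4.3,-2.9,-0.1,0,0,-5.4,0,4.6,-2.5,0,0,0,-5.3,0,4.8,-2.1,-0.1,0,0,-5.3,0,4.9,-1.6,0,0,0,-5.3,0,5.1,-1.2,-0.1,0,0,-5.3,0,5.1,-0.7,0,0,0,-5.4,0,5.2,-0.2,-0.1,0,0,-5.3,0,5.2,0.3,0,0,0,-5.3,0],
)

```text
time: 2.6
eef_pos: [0.4348, -0.1669, 0.1979]
ee_rot: [3.14, 0.0, 1.216]
force: [1.4, -0.6, -0.2]
width: 0.999
grasp_force: 0.0
```

play_rows(
  moves=[5.2,0.8,-0.1,0,0,-5.3,0,5,1.2,0,0,0,-5.3,0,5,1.7,-0.1,0,0,-5.4,0,4.7,2.2,0,0,0,-5.3,0,4.5,2.5,-0.1,0,0,-5.3,0],
)

```text
time: 3.22
eef_pos: [0.5604, 0.0609, 0.2006]
ee_rot: [3.141, 0.0, 1.68]
force: [0.2, -0.6, 0.7]
width: 0.999
grasp_force: 0.0
```

```bash
python3 - <<'E'
from h import *
np.set_printoptions(precision=3,suppress=True)
for k in range(3):p=eyes.get_image("wrist")
o=sensors.get_obs();print(o["time"],o["eef_pos"],o["ee_rot"],o["force"])
cv2.imwrite("pics/w1.png",p["color"])
print(ray(p,[256,192]))
for z,f,q in((.0475,eyes.mark_of,"tin_a_center"),(.095,eyes.outline_of,"tin_a_center")):
    for d in f(p,q): print(q,d["confidence"],d["xy"],atz(p,d["xy"],z))
E
```

```text
3.375 [0.56  0.064 0.201] [ 3.141 -0.002  1.683] [-0.395 -0.25   0.341]
(array([0.551, 0.151, 0.382]), array([ 0.046, -0.331, -0.942]))
tin_a_center 0.65 [203.4, 16.0] [0.501 0.205 0.095]
```

View pics/w1.png

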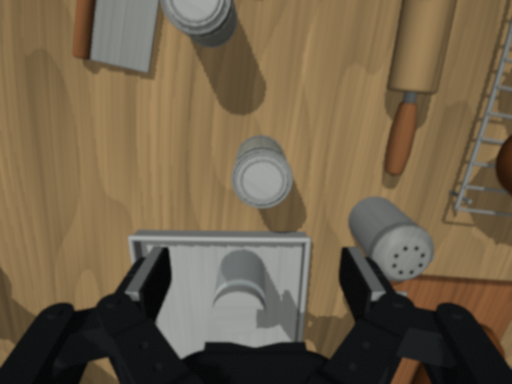

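The wrist view shows the nearest tin's lid at (265,177), the next tin's lid at (195,5), the pan's +y rim corners at (131,237) and (310,235), and the jar at (240,290).

```bash
python3 - <<'E'
from h import *
np.set_printoptions(precision=3,suppress=True)
p=eyes.get_image("wrist")
print(atz(p,[265,177],.095),atz(p,[195,5],.095),[atz(p,c,.025) for c in([131,236],[310,234])])
t=eyes.get_image("top")
print(tri([ray(p,[265,177]),ray(t,[240.5,193.5])]),tri([ray(p,[195,5]),ray(t,[193.7,215.2])]))
x,y=.569,.060
plan([(x,y,.13,None,2,0),(x,y,.045,None,4,0),(x,y,.045,None,4,255)])
E
```

```text
[0.57  0.057 0.095] [0.493 0.204 0.095] [array([ 0.404, -0.066,  0.025]), array([ 0.644, -0.037,  0.025])]
[0.569 0.059 0.1  ] [0.492 0.212 0.085]
[ 0.1,0.5,3.5,0,0,0,0,0,0.5,3.5,0,0.1,-0.1,0,0,0,2.1,0,0,0,0,0,0,2.2,0,0,0,0,0,0,2.1,0,0,0,0,0,0,2.1,0,0,0,0,0,0,0,0,0,0,255,0,0,0,0,0,0,255,0,0,0,0,0,0,255,0,0,0,0,0,0,255 ]
end [0.569 0.06  0.045] [-179.962   -0.016   96.05 ]
```

play_rows(
  moves=[0,0.5,3.5,0,0,0,0,0,0.4,3.5,0,0,0,0,0,0,2.1,0,0,0,0,0,0,2.2,0,0,0,0,0,0,2.1,0,0,0,0,0,0,2.1,0,0,0,0,0,0,0,0,0,0,0],
)

```text
time: 4.45
eef_pos: [0.567, 0.0585, 0.0443]
ee_rot: [-3.138, 0.001, 1.675]
force: [-0.1, 0.2, 0.7]
width: 0.998
grasp_force: 0.0
```

```bash
python3 - <<'E'
from h import *
np.set_printoptions(precision=4,suppress=True)
o=sensors.get_obs();print(o["time"],o["eef_pos"],o["ee_rot"],o["force"])
p=eyes.get_image("wrist")
cv2.imwrite("pics/w2.png",p["color"])
o=sensors.get_obs();print(o["time"],o["eef_pos"],o["ee_rot"],o["force"])
E
```

```text
4.45 [0.567  0.0585 0.0443] [-3.1379  0.0013  1.6751] [-0.1171  0.227   0.7092]
4.5 [0.5681 0.0592 0.0454] [-3.1405  0.0008  1.6756] [-0.0778 -0.2706  0.926 ]
```

View pics/w2.png

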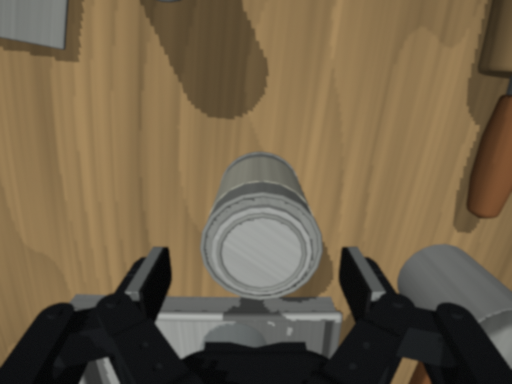

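The tin's lid centre is at (264,252), between the two pads (155 and 355). I'll close and lift.

```bash
python3 - <<'E'
from h import *
p=eyes.get_image("wrist");print(atz(p,[264,252],.095))
E
```

```text
[0.57271946 0.06501943 0.095     ]
```

play_rows(
  moves=[0,0,0,0,0,0,255,0,0,0,0,0,0,255,0,0,0,0,0,0,255,0,0,0,0,0,0,255,0,0,0,0,0,0,255,0,0,-1,0,0,0,255,0,0,-2,0,0,0,255,0,0,-1.5,0,0,0,255,0,0,0,0,0,0,255,0,0,0,0,0,0,255],
)

```text
time: 5.8
eef_pos: [0.5679, 0.0604, 0.0899]
ee_rot: [-3.14, 0.0, 1.678]
force: [-1.3, 0.2, -2.5]
width: 0.558
grasp_force: 63.0
```

```bash
python3 - <<'E'
from h import *
for k in range(3):
    o=sensors.get_obs();print(o["time"],o["eef_pos"],o["force"],o["torque"],o["grasp_force"],o["width"]);eyes.get_image("wrist")
E
```

```text
5.8 [0.56785362 0.06042291 0.08987543] [-1.27672033  0.174669   -2.52823774] [ 0.029986   -0.02212716  0.04253808] 63.0459268215418 0.5581936122896789
5.85 [0.56775056 0.06040978 0.08966365] [-0.59190469  0.6416194  -2.43460695] [ 0.06067764  0.02203362 -0.01540542] 63.046742419028305 0.555543005889897
5.9 [0.56772877 0.06049616 0.08959537] [ 0.25380384  0.21219198 -2.21836413] [-0.05845642  0.04782959 -0.058141  ] 63.047785572362045 0.5556584439745673
```

```bash
python3 - <<'E'
from h import *
f=[];e=[]
for k in range(12):
    o=sensors.get_obs();f.append(o["force"]);e.append(o["effort"]);eyes.get_image("wrist")
print(np.mean(f,0),np.std(f,0))
# pan frame from corners seen: outer +y corners (wrist), others (top)
C=np.array([[.652,-.0385],[.405,-.063],[.439,-.39],[.68,-.378]]);c=C.mean(0)
d=(C[0]+C[1]-C[2]-C[3])/2;print(c,d,np.degrees(np.arctan2(-d[0],d[1])))
T=eyes.get_image("top")
for q in ["pan_floor","pan"]:
    for d in eyes.outline_of(T,q)[:1]:
        m=d["mask"].astype(np.uint8);h=cv2.convexHull(np.argwhere(m)[:,::-1].astype(np.int32))
        r=cv2.approxPolyDP(h,8,True)[:,0];print(q,r.tolist(),[atz(T,x,.025)[:2].round(3).tolist() for x in r.astype(float)])
E
```

```text
[ 0.05923442  0.26098336 -2.12149657] [0.63083445 0.54571836 0.30014793]
[ 0.544    -0.217375] [-0.031    0.33325] 5.314545669944764
pan_floor [[366, 233], [297, 239], [267, 176], [357, 167]] [[0.442, -0.39], [0.419, -0.141], [0.644, -0.033], [0.684, -0.363]]
```

About 2.1 N, so this one is light. It goes into the pan.

```bash
python3 - <<'E'
from h import *
x,y=.553,-.317
plan([(.566,.05,.19,None,3,255),(x,y,.19,None,9,255),(x,y,.08,None,4,255),(x,y,.0515,None,3,255),(x,y,.0505,None,1,255)])
E
```

```text
[ -0.3,-0.1,-3.3,0,0,0.4,255,-0.4,-0.1,-3.3,0,0,0.3,255,-0.3,-0.2,-3.4,0,0,0.4,255,-4.1,-0.5,0,0,0,3.9,255,-4,-0.2,0,0,0,3.8,255,-4.1,0,0,0,0,3.9,255,-4.1,0.4,0,0,0,3.9,255,-4,0.6,0,0,0,3.9,255,-4,0.9,0,0,0,3.8,255,-3.9,1.1,0,0,0,3.9,255 ]
[ -3.9,1.4,0,0,0,3.9,255,-3.7,1.7,0,0,0,3.8,255,0,0,2.8,0,0,0,255,0,0,2.7,0,0,0,255,0,0,2.8,0,0,0,255,0,0,2.7,0,0,0,255,0,0,1,0,0,0,255,0,0,0.9,0,0,0,255,0,0,1,0,0,0,255,0,0,0.1,0,0,0,255 ]
end [ 0.55333631 -0.31709215  0.05043761] [ 1.79998483e+02 -4.72241843e-03  6.02219580e+01]
```

play_rows(
  moves=[-0.3,-0.1,-3.3,0,0,0.4,255,-0.4,-0.1,-3.3,0,0,0.3,255,-0.3,-0.2,-3.4,0,0,0.4,255,-4.1,-0.5,0,0,0,3.9,255,-4,-0.2,0,0,0,3.8,255,-4.1,0,0,0,0,3.9,255,-4.1,0.4,0,0,0,3.9,255,-4,0.6,0,0,0,3.9,255,-4,0.9,0,0,0,3.8,255,-3.9,1.1,0,0,0,3.9,255],
)

```text
time: 7.95
eef_pos: [0.5557, -0.2362, 0.1904]
ee_rot: [-3.142, -0.0, 1.183]
force: [1.1, 0.6, -2.3]
width: 0.559
grasp_force: 63.9
```

play_rows(
  moves=[-3.9,1.4,0,0,0,3.9,255,-3.7,1.7,0,0,0,3.8,255,0,0,2.8,0,0,0,255,0,0,2.7,0,0,0,255,0,0,2.8,0,0,0,255,0,0,2.7,0,0,0,255,0,0,1,0,0,0,255,0,0,0.9,0,0,0,255,0,0,0.6,0,0,0,255,0,0,0,0,0,0,255],
)

```text
time: 9.2
eef_pos: [0.5534, -0.3171, 0.0556]
ee_rot: [3.141, -0.0, 1.051]
force: [0.1, -0.5, -1.7]
width: 0.555
grasp_force: 63.9
```

```bash
python3 - <<'E'
from h import *
for k in range(3):
    p=eyes.get_image("wrist");o=sensors.get_obs();print(o["time"],o["eef_pos"],o["force"],o["torque"],o["width"])
p=eyes.get_image("side")
cv2.imwrite("pics/s3.png",np.vstack([cv2.resize(p["color"][180:320,150:350],None,fx=3,fy=3)]))
E
```

```text
9.25 [ 0.55363973 -0.31722983  0.05592434] [-0.12688073 -0.19125333 -1.61638732] [-0.03465777  0.01069687 -0.02181274] 0.5573623023132809
9.3 [ 0.55376064 -0.31731028  0.05608804] [-0.06163469  0.52146718 -2.26870878] [ 0.01039861  0.01340844 -0.03694322] 0.5567509204922718
9.35 [ 0.55380041 -0.31732796  0.05614145] [-0.10496584 -0.78745629 -2.00101821] [-0.03011042  0.04375256  0.06364268] 0.5545857279884338
```

View pics/s3.png

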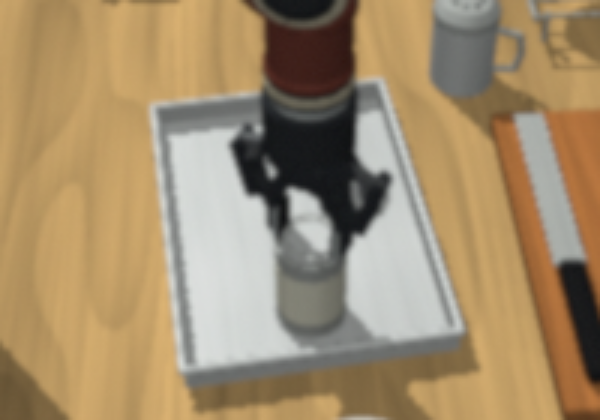

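The side crop shows the tin upright and just over the floor at the pan's -y end, base at about (312,318). I'll lower it gently.

play_rows(
  moves=[0,0,0.3,0,0,0,255,0,0,0.2,0,0,0,255,0,0,0,0,0,0,255],
)

```text
time: 9.78
eef_pos: [0.5539, -0.3172, 0.0528]
ee_rot: [3.14, 0.0, 1.051]
force: [-2.1, 0.9, 8.8]
width: 0.56
grasp_force: 67.6
```

Contact made. I'll ease off slightly, open and go straight up.

play_rows(
  moves=[0,0,-0.1,0,0,0,255,0,0,0,0,0,0,0,0,0,0,0,0,0,0,0,0,0,0,0,0,0,0,0,0,0,0,0,0,0,0,0,0,0,0,0,0,0,-3,0,0,0,0,0,0,-4,0,0,0,0,0,0,-4,0,0,0,0,0,0,-3,0,0,0,0],
)

```text
time: 11.02
eef_pos: [0.5538, -0.3173, 0.1935]
ee_rot: [3.14, -0.0, 1.051]
force: [0.5, 0.2, -0.1]
width: 0.996
grasp_force: 0.0
```

```bash
python3 - <<'E'
from h import *
o=sensors.get_obs();print(o["time"],o["eef_pos"],o["force"],o["width"])
p=eyes.get_image("side")
cv2.imwrite("pics/s4.png",cv2.resize(p["color"][110:320,150:350],None,fx=2.8,fy=2.8))
x,y=.490,.216
plan([(.47,-.02,.19,None,6,0),(x-.01,y-.04,.19,None,5,0)])
E
```

```text
11.025 [ 0.55377128 -0.3172771   0.19347663] [ 0.52866175  0.21907336 -0.09801956] 0.9956250884795232
[ 3.6,-3.7,0.1,0.1,0,-4.6,0,3.9,-3.4,0.1,0.1,0,-4.5,0,4.1,-3.1,0.1,0.1,0.1,-4.6,0,4.4,-2.8,0.1,0.1,0,-4.5,0,4.6,-2.4,0.1,0.1,0,-4.6,0,4.8,-2,0.2,0.1,0,-4.6,0,3.9,0,0,0,0,-4.5,0,3.9,0.4,0,0,0,-4.5,0,3.9,0.6,0,0,0,-4.5,0,3.8,1,0,0,0,-4.5,0 ]
[ 3.7,1.2,0,0,0,-4.5,0 ]
end [0.48005564 0.17604215 0.18978368] [-1.79975796e+02 -1.45472676e-02  1.10108098e+02]
```

View pics/s4.png

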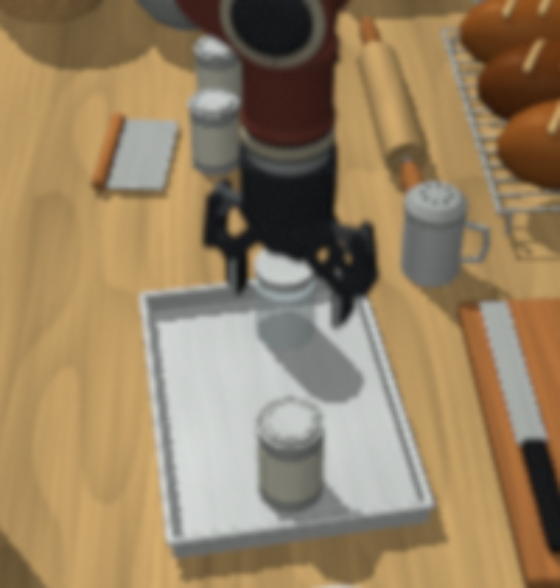

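The tin stands upright in the pan at (290,455) in the crop; the jar is undisturbed. On to the next tin.

play_rows(
  moves=[3.6,-3.7,0.1,0,0,-4.6,0,3.9,-3.4,0.1,0,0,-4.5,0,4.1,-3.1,0.1,0,0,-4.6,0,4.4,-2.8,0.1,0,0,-4.5,0,4.6,-2.4,0.1,0,0,-4.6,0,4.8,-2,0.1,0,0,-4.6,0,3.9,0,0,0,0,-4.5,0,3.9,0.4,0,0,0,-4.5,0,3.9,0.6,0,0,0,-4.5,0,3.8,1,0,0,0,-4.5,0],
)

```text
time: 12.32
eef_pos: [0.4754, 0.1395, 0.1854]
ee_rot: [3.141, 0.0, 1.846]
force: [0.1, -0.3, -0.3]
width: 1.001
grasp_force: 0.0
```

play_rows(
  moves=[3.7,1.2,0,0,0,-4.5,0,0,0,0,0,0,0,0],
)

```text
time: 12.58
eef_pos: [0.4763, 0.1814, 0.1856]
ee_rot: [3.14, -0.003, 1.929]
force: [-0.7, -0.4, 0.3]
width: 1.001
grasp_force: 0.0
```

```bash
python3 - <<'E'
from h import *
np.set_printoptions(precision=4,suppress=True)
p=eyes.get_image("wrist");o=sensors.get_obs();print(o["time"],o["eef_pos"],o["ee_rot"],o["force"])
cv2.imwrite("pics/w5.png",p["color"])
for d in eyes.mark_of(p,"tin_a_center"): print(d["confidence"],d["xy"],atz(p,d["xy"],.0475))
x,y=.492,.214
plan([(x,y,.13,None,3,0),(x,y,.045,None,4,0),(x,y,.045,None,1,0)])
E
```

```text
12.625 [0.4766 0.1786 0.1853] [-3.1415 -0.0007  1.9248] [ 0.1784 -0.7879 -0.5666]
[ 1,0.9,1.8,0,0,-1.1,0,1,0.9,1.9,0,0,-1.2,0,0.9,1,1.8,0,0,-1.1,0,0,0,2.1,0,0,0,0,0,0,2.2,0,0,0,0,0,0,2.1,0,0,0,0,0,0,2.1,0,0,0,0,0,0,0,0,0,0,0 ]
end [0.4924 0.2139 0.0451] [-179.956     0.0317  113.5251]
```

View pics/w5.png

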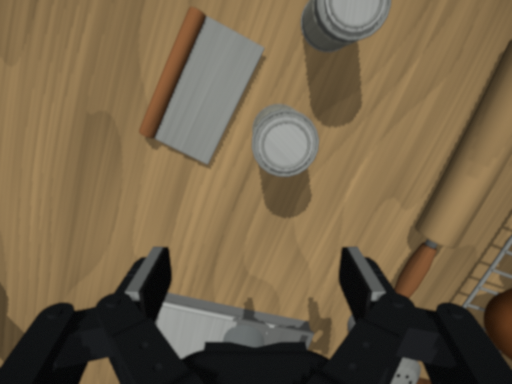

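Here the middle tin's lid is at (287,143) and the far one's at (356,8); the scraper sits to the left, clear of the fingers.

```bash
python3 - <<'E'
from h import *
np.set_printoptions(precision=4,suppress=True)
p=eyes.get_image("wrist");t=eyes.get_image("top")
for a,b in(([287,143],[193.7,215.2]),([356,8],[154.7,212])): print(atz(p,a,.095),tri([ray(p,a),ray(t,b)]))
x,y=atz(p,[287,143],.095)[:2]*.6+.4*np.array([.492,.216])
plan([(x,y,.13,None,3,0),(x,y,.045,None,4,0),(x,y,.045,None,1,0)])
E
```

```text
[0.4931 0.219  0.095 ] [0.4936 0.2175 0.086 ]
[0.5045 0.3423 0.095 ] [0.5004 0.342  0.1085]
[ 1.1,1,1.8,0,0,-1.3,0,1.2,1,1.9,0,0,-1.3,0,1.1,1,1.8,-0.1,0.1,-1.3,0,0,0,2.1,0,0,0,0,0,0,2.2,0,0,0,0,0,0,2.1,0,0,0,0,0,0,2.1,0,0,0,0,0,0,0,0,0,0,0 ]
end [0.4928 0.2181 0.0451] [179.9524  -0.0384 113.8857]
```

play_rows(
  moves=[1.1,1,1.8,0,0,-1.3,0,1.2,1,1.9,0,0,-1.3,0,1.1,1,1.8,0,0,-1.3,0,0,0,2.1,0,0,0,0,0,0,2.2,0,0,0,0,0,0,2.1,0,0,0,0,0,0,2.1,0,0,0,0,0,0,0,0,0,0,0],
)

```text
time: 13.78
eef_pos: [0.4912, 0.2194, 0.0432]
ee_rot: [-3.137, -0.0, 1.991]
force: [-1.0, 0.1, 0.1]
width: 0.999
grasp_force: 0.0
```

play_rows(
  moves=[0,0,0,0,0,0,255,0,0,0,0,0,0,255,0,0,0,0,0,0,255,0,0,0,0,0,0,255,0,0,0,0,0,0,255,0,0,-1,0,0,0,255,0,0,-2,0,0,0,255,0,0,-1.5,0,0,0,255,0,0,0,0,0,0,255,0,0,0,0,0,0,255],
)

```text
time: 15.02
eef_pos: [0.4923, 0.2194, 0.09]
ee_rot: [-3.141, 0.0, 1.99]
force: [0.1, -0.6, -2.9]
width: 0.555
grasp_force: 62.7
```

```bash
python3 - <<'E'
from h import *
f=[]
for k in range(8):
    o=sensors.get_obs();f.append(o["force"]);eyes.get_image("wrist")
print(np.mean(f,0),o["eef_pos"],o["time"],o["width"],o["grasp_force"])
x,y=.546,-.227
plan([(.485,.2,.16,None,2,255),(.49,-.1,.19,None,7,255),(x,y,.19,None,4,255),(x,y,.08,None,4,255),(x,y,.058,None,2,255),(x,y,.058,None,1,255)])
E
```

```text
[-0.18716786 -0.15871896 -1.89392281] [0.49238664 0.21973297 0.09009745] 15.375 0.5559579011622976 62.715450698597124
[ -0.8,-0.7,-3.5,0,0,0.8,255,-0.7,-0.8,-3.5,0,0,0.8,255,-4,-1.6,-0.4,0,0,4.9,255,-4.1,-1.2,-0.5,0,0,4.8,255,-4.2,-0.9,-0.4,0,0,4.9,255,-4.2,-0.5,-0.4,0,0,4.8,255,-4.3,-0.1,-0.4,0,0,4.9,255,-4.3,0.2,-0.5,0,0,4.8,255,-4.3,0.6,-0.4,0,0,4.9,255,-2.8,2,0,0,0,2.8,255 ]
[ -2.7,2.1,0,0,0,2.7,255,-2.7,2.3,0,0,0,2.8,255,-2.5,2.4,0,0,0,2.7,255,0,0,2.8,0,0,0,255,0,0,2.7,0,0,0,255,0,0,2.8,0,0,0,255,0,0,2.7,0,0,0,255,0,0,1.1,0,0,0,255,0,0,1.1,0,0,0,255,0,0,0,0,0,0,255 ]
end [ 0.54591572 -0.2274839   0.05822421] [-1.79979981e+02  1.36529396e-02  6.74274957e+01]
```

About 1.9 N, so it is light as well; the far tin must be the heavy one.

play_rows(
  moves=[-0.8,-0.7,-3.5,0,0,0.8,255,-0.7,-0.8,-3.5,0,0,0.8,255,-4,-1.6,-0.4,0,0,4.9,255,-4.1,-1.2,-0.5,0,0,4.8,255,-4.2,-0.9,-0.4,0,0,4.9,255,-4.2,-0.5,-0.4,0,0,4.8,255,-4.3,-0.1,-0.4,0,0,4.9,255,-4.3,0.2,-0.5,0,0,4.8,255,-4.3,0.6,-0.4,0,0,4.9,255,-2.8,2,0,0,0,2.8,255],
)

```text
time: 16.68
eef_pos: [0.5034, -0.1344, 0.1907]
ee_rot: [-3.141, 0.001, 1.316]
force: [0.3, 0.2, -2.3]
width: 0.559
grasp_force: 63.3
```

play_rows(
  moves=[-2.7,2.1,0,0,0,2.7,255,-2.7,2.3,0,0,0,2.8,255,-2.5,2.4,0,0,0,2.7,255,0,0,2.8,0,0,0,255,0,0,2.7,0,0,0,255,0,0,2.8,0,0,0,255,0,0,2.7,0,0,0,255,0,0,1.1,0,0,0,255,0,0,1.1,0,0,0,255,0,0,0,0,0,0,255],
)

```text
time: 17.92
eef_pos: [0.5458, -0.2274, 0.0582]
ee_rot: [-3.141, -0.0, 1.177]
force: [-0.2, 0.2, -1.7]
width: 0.556
grasp_force: 63.5
```

play_rows(
  moves=[0,0,0.2,0,0,0,255,0,0,0.2,0,0,0,255,0,0,0,0,0,0,255],
)

```text
time: 18.3
eef_pos: [0.5461, -0.2275, 0.0546]
ee_rot: [3.141, -0.0, 1.177]
force: [-0.5, -0.6, -2.5]
width: 0.553
grasp_force: 63.5
```

play_rows(
  moves=[0,0,0.2,0,0,0,255,0,0,0,0,0,0,255],
)

```text
time: 18.55
eef_pos: [0.5464, -0.2274, 0.0529]
ee_rot: [3.141, -0.0, 1.177]
force: [-0.1, 0.6, 1.8]
width: 0.558
grasp_force: 64.2
```

Light contact; I'll release and rise.

play_rows(
  moves=[0,0,0,0,0,0,0,0,0,0,0,0,0,0,0,0,0,0,0,0,0,0,0,0,0,0,0,0,0,0,0,0,0,0,0,0,0,-3,0,0,0,0,0,0,-4,0,0,0,0,0,0,-4,0,0,0,0,0,0,-3,0,0,0,0],
)

```text
time: 19.68
eef_pos: [0.5464, -0.2276, 0.1944]
ee_rot: [3.14, -0.0, 1.177]
force: [1.0, -0.1, -1.1]
width: 1.0
grasp_force: 0.0
```

```bash
python3 - <<'E'
from h import *
o=sensors.get_obs();print(o["time"],o["eef_pos"],o["force"],o["width"])
p=eyes.get_image("side")
cv2.imwrite("pics/s6.png",cv2.resize(p["color"][110:320,150:350],None,fx=2.8,fy=2.8))
x,y=.485,.305
plan([(.47,.02,.19,None,6,0),(x,y,.19,None,8,0),(x,y,.19,None,1,0)])
E
```

```text
19.675 [ 0.54641423 -0.22755552  0.19438847] [ 1.02509002 -0.10283391 -1.1053407 ] 0.9999034847352821
[ 3.3,-2.8,0.1,0.1,0,-4.2,0,3.5,-2.6,0.1,0.1,0,-4.1,0,3.7,-2.3,0.2,0.1,0,-4.2,0,3.8,-2,0.1,0.1,0.1,-4.2,0,4,-1.7,0.1,0.1,0,-4.2,0,4.1,-1.4,0.2,0,0,-4.1,0,3.6,0.3,0,0,0,-3.7,0,3.5,0.6,0,0,0,-3.7,0,3.5,0.8,0,0,0,-3.8,0,3.4,1,0,0,0,-3.7,0 ]
[ 3.3,1.2,0,0,0,-3.7,0,3.3,1.5,0,0,0,-3.7,0,3.2,1.6,0,0,0,-3.7,0,3,1.9,0,0,0,-3.8,0,0,0,0,0,0,0,0 ]
end [0.48512729 0.3050306  0.18974982] [1.79952060e+02 9.96347267e-03 1.22212293e+02]
```

View pics/s6.png

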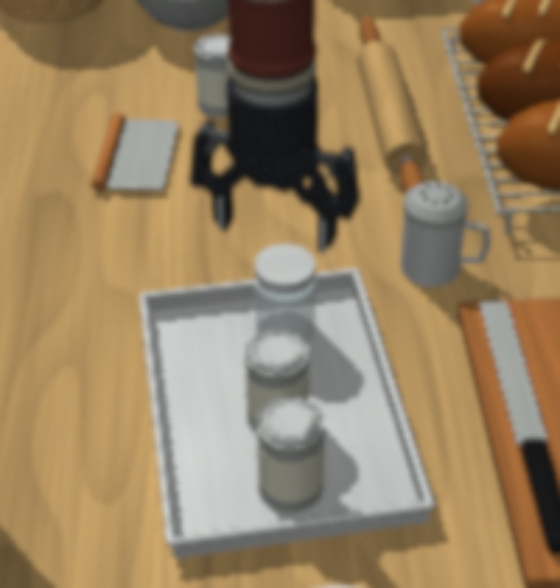

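Both light tins stand upright in the pan, at (278,380) and (290,455) in the crop, and the jar is untouched. Now the last tin, seen at (215,75).

play_rows(
  moves=[3.3,-2.8,0.1,0,0,-4.2,0,3.5,-2.6,0.1,0,0,-4.1,0,3.7,-2.3,0.2,0,0,-4.2,0,3.8,-2,0.1,0,0,-4.2,0,4,-1.7,0.1,0,0,-4.2,0,4.1,-1.4,0.2,0,0,-4.1,0,3.6,0.3,0,0,0,-3.7,0,3.5,0.6,0,0,0,-3.7,0,3.5,0.8,0,0,0,-3.8,0,3.4,1,0,0,0,-3.7,0],
)

```text
time: 20.98
eef_pos: [0.4746, 0.1643, 0.1843]
ee_rot: [3.142, 0.0, 1.875]
force: [-0.3, -0.4, -0.5]
width: 1.001
grasp_force: 0.0
```

play_rows(
  moves=[3.3,1.2,0,0,0,-3.7,0,3.3,1.5,0,0,0,-3.7,0,3.2,1.6,0,0,0,-3.7,0,3,1.9,0,0,0,-3.8,0,0,0,0,0,0,0,0,0,0,0,0,0,0,0],
)

```text
time: 21.72
eef_pos: [0.4821, 0.3047, 0.1839]
ee_rot: [-3.14, 0.001, 2.132]
force: [0.8, -0.0, 0.2]
width: 0.999
grasp_force: 0.0
```

```bash
python3 - <<'E'
from h import *
np.set_printoptions(precision=4,suppress=True)
p=eyes.get_image("wrist");o=sensors.get_obs();print(o["time"],o["eef_pos"],o["ee_rot"])
cv2.imwrite("pics/w7.png",p["color"])
for d in eyes.mark_of(p,"tin_a_center"): print(d["confidence"],d["xy"],atz(p,d["xy"],.0475))
x,y=.502,.347
plan([(x,y,.13,None,3,0),(x,y,.045,None,4,0),(x,y,.045,None,1,0)])
E
```

```text
21.775 [0.4823 0.3042 0.184 ] [-3.1405  0.0013  2.1313]
[ 0.9,1.3,1.8,0,0,-0.9,0,0.8,1.3,1.8,0,0,-0.8,0,0.8,1.4,1.8,0,0.1,-0.9,0,0,0,2.1,0,0,0,0,0,0,2.2,0,0,0,0,0,0,2.1,0,0,0,0,0,0,2.1,0,0,0,0,0,0,0,0,0,0,0 ]
end [0.5023 0.3467 0.0451] [-179.9504   -0.0316  124.6905]
```

View pics/w7.png

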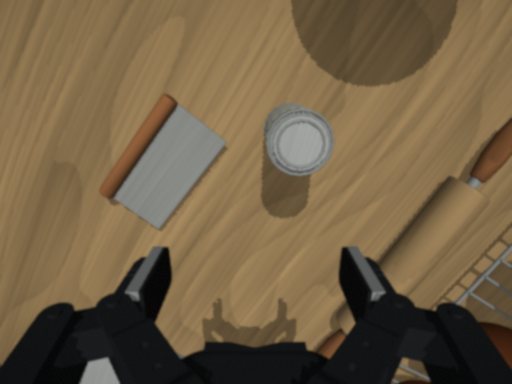

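The lid is at (300,141), with scraper and rolling pin well clear.

```bash
python3 - <<'E'
from h import *
np.set_printoptions(precision=4,suppress=True)
p=eyes.get_image("wrist")
a=atz(p,[300,141],.095);print(a)
x,y=a[:2]*.7+.3*np.array([.501,.349])
plan([(x,y,.13,None,3,0),(x,y,.045,None,4,0),(x,y,.045,None,1,0)])
E
```

```text
[0.4985 0.3564 0.095 ]
[ 1.1,1.4,1.8,0,0,-1.1,0,1.1,1.3,1.8,0,0,-1.1,0,1.1,1.5,1.8,0,0.1,-1.1,0,0,0,2.1,0,0,0,0,0,0,2.2,0,0,0,0,0,0,2.1,0,0,0,0,0,0,2.1,0,0,0,0,0,0,0,0,0,0,0 ]
end [0.4995 0.3547 0.0452] [-179.9613   -0.0361  125.3891]
```

play_rows(
  moves=[1,1.4,1.8,0,0,-1.1,0,1,1.3,1.8,0,0,-1.1,0,1,1.5,1.8,0,0,-1.1,0,0,0,2.1,0,0,0,0,0,0,2.2,0,0,0,0,0,0,2.1,0,0,0,0,0,0,2,0,0,0,0,0,0,0,0,0,0,0],
)

```text
time: 22.88
eef_pos: [0.5003, 0.3518, 0.0451]
ee_rot: [-3.138, 0.001, 2.189]
force: [-0.1, 0.6, 0.3]
width: 0.997
grasp_force: 0.0
```

```bash
python3 - <<'E'
from h import *
p=eyes.get_image("wrist");o=sensors.get_obs();print(o["time"],o["eef_pos"],o["ee_rot"],o["force"])
for im in (p["color"],cv2.imread("pics/w2.png")):
    g=cv2.cvtColor(im,cv2.COLOR_BGR2GRAY)
    c=cv2.HoughCircles(g[:300],cv2.HOUGH_GRADIENT,1,30,param1=100,param2=25,minRadius=35,maxRadius=70)
    print(None if c is None else c[0][:4].round())
E
```

```text
22.925 [0.50088976 0.35284476 0.04628094] [-3.14054776e+00  4.61153536e-04  2.18950547e+00] [-0.05721566  0.01667988  0.91054812]
[[258. 238.  56.]
 [266. 270.  54.]]
[[258. 244.  53.]]
```

Same alignment as the first grasp. Grip and lift.

play_rows(
  moves=[0,0,0,0,0,0,255,0,0,0,0,0,0,255,0,0,0,0,0,0,255,0,0,0,0,0,0,255,0,0,0,0,0,0,255,0,0,-1,0,0,0,255,0,0,-2,0,0,0,255,0,0,-1.5,0,0,0,255,0,0,0,0,0,0,255,0,0,0,0,0,0,255],
)

```text
time: 24.18
eef_pos: [0.5003, 0.3533, 0.0908]
ee_rot: [-3.14, 0.0, 2.191]
force: [0.2, -0.1, -4.6]
width: 0.553
grasp_force: 63.7
```

play_rows(
  moves=[0,0,-2,0,0,0,255,0,0,-3,0,0,0,255,0,0,-3,0,0,0,255,0,0,-3,0,0,0,255,0,0,-3,0,0,0,255,0,0,-3,0,0,0,255,0,0,-1.5,0,0,0,255,0,0,0,0,0,0,255,0,0,0,0,0,0,255,0,0,0,0,0,0,255],
)

```text
time: 25.42
eef_pos: [0.5003, 0.3532, 0.2749]
ee_rot: [-3.139, 0.0, 2.191]
force: [0.1, 1.1, -4.8]
width: 0.554
grasp_force: 64.1
```

```bash
python3 - <<'E'
from h import *
f=[]
for k in range(6):
    o=sensors.get_obs();f.append(o["force"]);p=eyes.get_image("wrist")
print(np.mean(f,0),o["eef_pos"],o["ee_rot"],o["time"],o["width"],o["grasp_force"],abs(o["qvel"]).max())
s=eyes.get_image("side");t=eyes.get_image("top")
for n,q in((s,"tin_a_center"),(s,"jar"),(t,"tin_a_center"),(t,"jar")):
    for d in eyes.mark_of(n,q): print(q,round(d["confidence"],2),np.round(d["xy"]),atz(n,d["xy"],.0515 if q[0]=="t" else .004).round(3))
E
```

```text
[ 0.04791935 -0.09940536 -4.47646981] [0.50060376 0.35381729 0.27611155] [-3.14105370e+00 -9.50323405e-05  2.19076177e+00] 25.675 0.5550880639952216 64.07635337352986 0.006032742557791747
tin_a_center 0.59 [251. 247.] [ 0.556 -0.23   0.051]
tin_a_center 0.21 [225.  81.] [0.495 0.815 0.051]
jar 0.76 [252. 224.] [ 0.567 -0.087  0.004]
tin_a_center 0.55 [322. 200.] [ 0.555 -0.226  0.052]
jar 0.88 [287. 195.] [ 0.578 -0.106  0.004]
```

About 4.5 N confirms it is the heavy tin. It is held still with its base roughly 23 cm up, so I'll hand in.

```bash
python3 -c "
from h import *
print(manip.job_done())"
```

```text
the job is handed in; nothing more can be done
None
```

The two light tins (about 2.1 N and 1.9 N) stand upright in the pan beside the jar; the heavy one (about 4.5 N) is held upright and still, base about 23 cm above the bench, and the job was handed in at about 26 s with no verdict shown.

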